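# Set up the drip stand and put the washed cups on it

## Task

Set up the drip stand: drop wooden spacer discs into its tube until the top of the stack is level with the mark (the gauge tongue and the post), then lay the wooden bar level, centred and square across the stack and the post. Slide the steel drip tray along the counter, without lifting it, to under the middle of the bar, and stand every mint cup mouth down on the bar, in the middle of its width and clear of its ends. Spare discs may stay on the counter; do not disturb the dryer ball or the pin tin.

Things in the scene. Friction and masses are not known exactly. Their poses are not given: they have to be found in the camera images.
- stand: White drip stand, fixed. Origin on the counter midway between its supports: tube axis at y=+100 mm, post at y=-100 mm; x points to the rear, away from the robot. A 10 mm steel rod lies on the counter 78 mm behind the origin and joins the supports at the back, a stop for the tray. The gap between the supports (y -72 to +70 mm) is open to the front.
- stack_mark (a point): Point on the tube's axis at the marked height, 54 mm above the counter. The tube is upright, open on top: outer diameter 60, inner 52, rim 46 mm and inner floor 6 mm above the counter. On its rear (+x) side a black gauge tongue, 14 mm wide and 4 mm thick (x 29.5 to 33.5 mm), rises 8 mm above the rim: its top is the mark.
- post_top (a point): Centre of the flat top of the stand's solid post, 44 (x) by 56 (y) mm, 54 mm above the counter, level with the mark.
- disc1_center (a point): Centre of a plain light-wood spacer disc, 44 mm diameter, 12 mm thick, z along its axis; about 20 g. Starts flat on the counter to the left.
- disc2_center (a point): Centre of a plain light-wood spacer disc, 44 mm diameter, 12 mm thick, z along its axis; about 20 g. Starts flat on the counter to the left.
- disc3_center (a point): Centre of a plain light-wood spacer disc, 44 mm diameter, 12 mm thick, z along its axis; about 20 g. Starts flat on the counter to the left.
- disc4_center (a point): Centre of a plain light-wood spacer disc, 44 mm diameter, 12 mm thick, z along its axis; about 20 g. Starts flat on the counter to the left.
- disc5_center (a point): Centre of a plain light-wood spacer disc, 44 mm diameter, 12 mm thick, z along its axis; about 20 g. Starts flat on the floor of the tube. Four discs lying flat in the tube reach the mark exactly.
- disc6_center (a point): Centre of a plain light-wood spacer disc, 44 mm diameter, 12 mm thick, z along its axis; about 20 g. Starts flat in the tube, on disc5, or is absent.
- bar: Plain brown wooden drip bar, 260 mm long (its y), 40 mm wide (its x), 12 mm thick, about 100 g. Origin at the centre of its underside, z up through its thickness. Starts flat on the counter to the right, long side roughly pointing away from the robot; both faces and both ends are alike.
- tray: Round shallow stainless steel drip tray, open on top, 110 mm across at the rim (106 at the foot), 25 mm high, wall 3 mm, about 200 g. Origin at the centre of its underside. Starts in front of the stand, on the robot's side. Too wide to grasp across; slides on the counter.
- cup1: Small mint ceramic cup standing mouth down, treat as solid: 56 mm diameter with straight sides up to 30 mm, then narrowing to a 38 mm foot on top, 40 mm high; about 120 g. Origin at the centre of the mouth (its lower side), z up. Starts on the counter, two places to the right and one to the left; one of the three may be absent.
- cup2: Small mint ceramic cup standing mouth down, treat as solid: 56 mm diameter with straight sides up to 30 mm, then narrowing to a 38 mm foot on top, 40 mm high; about 120 g. Origin at the centre of the mouth (its lower side), z up. Starts on the counter, two places to the right and one to the left; one of the three may be absent.
- cup3: Small mint ceramic cup standing mouth down, treat as solid: 56 mm diameter with straight sides up to 30 mm, then narrowing to a 38 mm foot on top, 40 mm high; about 120 g. Origin at the centre of the mouth (its lower side), z up. Starts on the counter, two places to the right and one to the left; one of the three may be absent.
- dryer_ball: Bystander: purple silicone dryer ball, 64 mm across, 60 mm high, flat foot, behind the stand. Origin under its foot. Leave alone.
- pin_tin: Bystander: round closed stainless pin tin, 72 mm diameter, 28 mm high, behind the stand. Origin under its centre. Leave alone.
Things that resemble listed ones, but are neither listed nor needed, are in the scene too. What is shaped like the cup1 but orange or yellow is not meant.

How it is judged:
By the outcome, as a careful person would: the job done as asked, in the order asked, and still so for the second after the job is handed in, with the robot touching nothing.
Of disc4, disc6 only 1 to 2 are there at a start; the rules pass over those that are not, and their reading is None.
Of cup1, cup2, cup3 only 2 to 3 are there at a start; the rules pass over those that are not, and their reading is None.
At some moment in a run one of tray may be knocked a few centimetres aside while the robot is not near it.
Once in a run the grip may slacken for a moment while it holds something.
It also fails if it takes over 210 s, if anything falls off the work surface, if the arm or the gripper's body presses on something with over 40 N, if the wrist force passes 120 N, or if a joint passes its speed limit or range.

## Robot

A 6-joint arm with a two-finger parallel gripper is mounted at the origin on the work surface. World frame = base frame: x ahead of the robot, y to its left, z up, the work surface at z = 0. Lengths are in m, angles in rad, forces in N, time in s.
With the tool pointing down it reaches from about 0.3 to 0.775 m from the base axis. Payload 14.6 kg.
Tool frame: the origin (TCP) lies at the very end of the fingers, on their centre line; the grasp point (between the pads) lies 19 mm behind it; z points along the fingers, y is the line along which they close (so a half turn about z gives the same grasp; the last joint's range is limited). The gripper opens to 94 mm and grips with 3 to 60 N. Pads are 16 mm wide; open, the fingers measure 119 mm over their backs; the gripper's body (75 mm by 177 mm) begins 78 mm behind the grasp point.
Start: joints at [-0.067, 0.3, 1.521, -0, 1.321, -0.067], TCP at [0.55, -0, 0.205] pointing down, gripper open.
Joint ranges: [-3.03, 3.03], [-0.79, 2.21], [0.23, 2.52], [-1.04, 4.18], [0, 3.07], [-2.55, 2.55]. Speed limits (rad/s): [2.22, 2.22, 2.57, 3.14, 3.14, 3.14].

## Interface

Orientations are given as [roll, pitch, yaw] about the fixed x, y, z axes, in that order (R = Rz(yaw) Ry(pitch) Rx(roll)).
In Python, from station import ctrl gives the robot as it stands.
- The arm moves only by the tool move_arm, never from a script. Its argument "increments" is a list of rows, each a list of 7 numbers: the opening, from 0 (shut) to 1 (fully open), then the shift along the tool's x, y, z in units of 50 mm (1.0 is 50 mm), then the turn, a rotation vector about the tool's x, y, z in rad. In form: [[claw, tx, ty, tz, rx, ry, rz], ...]. A call has 1 to 20 rows; each row shifts and turns the commanded pose from where the row before left it, along the tool's axes as they then stand; what a row does not reach is not made up. A row lasts 1/10 s, in which the tool goes at most 50 mm and 8.59 degrees, less where a joint would pass 70% of its speed; a pose out of reach is approached as far as the arm can. A call is refused whole if a number of a shift passes 1 or a number of a turn 0.15, either way. A call with a gripper value outside its range is refused whole. The fingers move at their own pace and stop on an object; "force" is the grip in N (left out, the last holds). Time passes only in rows, so rows that do not move let the fingers close. It gives the time, the measured TCP pose, the force, the opening and the grip force at its end, in the units of the state.
- ctrl.get_obs(): the state, without advancing time (a new reading comes with each control period).
- ctrl.camera(name): name is "scene" or "side" or "wrist"; returns a dict with "color" (400x640x3 uint8, blue, green, red), "K" (3x3 intrinsics, pixels), "pose" (4x4, takes a point from camera to world coordinates); the wrist camera has in their place "tool_from_camera" (4x4, takes a point from camera to tool coordinates, whose origin is the TCP and whose axes are the flange's). Camera axes: x right, y down, z forward; pixel columns grow to the right and rows downward; lengths in m; the calibration is good to about 2 mm. A picture is of the moment at which its call begins: read the wrist's pose just before it. There is no depth.
- ctrl.hand_in(): hands the job in; it is judged then, once.
Trained networks look in a picture, given as the dict that the camera call returned (one of the last four; its "shot" number tells which), for a name from the list of things; names that differ only in an ending like _2 or _b are one class to them, and where a whole thing is asked for, a point or a joint stands for the part that bears it (a point fixed in the world has none). Each returns a list of dicts, best first, with "conf" (0 to 1); they miss things now and then, are a little off and sometimes report something else, mostly with a low value. They report only what shows in the picture. A call takes as long as a camera call. They do not tell look-alikes from the thing itself.
- ctrl.cut_out(name, picture): "mask" (400x640 bool, what is visible of it) and "centre" ([row, column] in pixels, amid what is visible of it).
The state is a dict: "time_s": time; "qpos": joint angles; "joint_vel": joint speeds; "tau": joint torques, N m; "ee_pos": TCP position; "eef_rot": TCP orientation; "force": force on the tool from outside, world axes, zero at the start; "moment": the same for the moment, N m; "grip_width": finger opening in m; "grip_force": force on a finger pad.
Only numpy, scipy, OpenCV 4.12 (cv2) and the standard library are available. Lean on these libraries where they do the work, as an engineer would, in place of code of your own. Each camera call takes 0.05 s, during which the arm holds its last target. There are 200 camera calls.

## Working session

There is one attempt and no reset: what is moved stays moved. The work goes in short steps, Python scripts to look and compute and a tool call to move; the robot and the scene stay as the last step left them, time stands still between calls to the robot, and variables do not carry over. Pictures are saved under pics/ and viewed, at most 14 in all, crops included, and the job is handed in when it is done.

Besides the shell and the picture viewer there is one more tool, called after "Request:" as a command line: name --pt "numbers of a row" for each row, then --argument value for the rest. move_arm: Moves the arm, as the interface text tells. Its arguments: {"type":"object","properties":{"increments":{"type":"array","items":{"type":"array","items":{"type":"number"}}},"force":{"type":"number"}},"required":["increments"]}

```bash
ls; mkdir -p pics; cat > h.py <<'E'
import numpy as np, cv2
from station import ctrl
from scipy.spatial.transform import Rotation as R
def T_tool(o):
    T=np.eye(4);T[:3,:3]=R.from_euler('xyz',o['eef_rot']).as_matrix();T[:3,3]=o['ee_pos'];return T
def shot(n):
    o=ctrl.get_obs();p=ctrl.camera(n)
    P=p['pose'] if n!='wrist' else T_tool(o)@np.array(p['tool_from_camera'])
    p['P']=np.array(P);return p
def ray(p,rc,z):
    d=p['P'][:3,:3]@np.linalg.solve(np.array(p['K']),[rc[1],rc[0],1.]);c=p['P'][:3,3]
    return c+d*(z-c[2])/d[2]
def proj(p,X):
    q=np.linalg.inv(p['P'])@np.append(X,1);u=np.array(p['K'])@q[:3];return u[:2]/u[2]
E
python3 - <<'E'
from h import *
o=ctrl.get_obs();print(o)
Z=dict(disc1_center=.006,bar=.006,tray=.012,cup1=.02,stand=.03,stack_mark=.054,post_top=.054,dryer_ball=.03,pin_tin=.014)
for n in ['scene','side','wrist']:
    p=shot(n);cv2.imwrite(f'pics/{n}0.png',p['color']);print(n,p['P'][:3,3].round(3), p['P'][:3,2].round(2))
    for k in Z:
        for d in ctrl.cut_out(k,p):
            if d['conf']>.2: print(k,round(d['conf'],2),np.round(d['centre']),int(d['mask'].sum()),ray(p,d['centre'],Z[k]).round(3)[:2], p['color'][d['mask']].mean(0).round())
E
```

```text
pics
{'time_s': 0.0, 'qpos': array([-6.66291102e-02,  3.00492127e-01,  1.52160558e+00,  4.85291125e-05,
        1.32068869e+00, -6.65893555e-02]), 'joint_vel': array([-0.00155581, -0.00045748,  0.00032123, -0.00118041,  0.00229161,
        0.00072012]), 'tau': array([-1.53750298e-03, -5.31805658e+01, -3.52735734e+01,  7.07558286e-02,
        2.43994006e-02, -4.79655944e-05]), 'ee_pos': array([5.49730082e-01, 1.18203501e-05, 2.04864432e-01]), 'eef_rot': array([-3.14040468e+00, -1.26332549e-04,  1.57074446e+00]), 'force': array([ 0.47178398, -0.43737697, -0.31918039]), 'moment': array([ 0.01420912, -0.01910533, -0.01650519]), 'grip_force': 0.0, 'grip_width': 0.09400675975402822}
scene [1.366 0.546 0.846] [-0.65 -0.42 -0.63]
disc1_center 0.74 [221. 431.] 223 [0.436 0.271] [127. 172. 210.]
disc1_center 0.74 [216. 211.] 611 [ 0.71  -0.223] [161. 168. 176.]
disc1_center 0.62 [218. 272.] 1557 [ 0.633 -0.082] [154. 166. 170.]
bar 0.82 [176. 250.] 989 [ 0.519 -0.244] [ 78. 116. 167.]
tray 0.62 [189. 332.] 1008 [ 0.457 -0.008] [147. 154. 161.]
tray 0.43 [229. 336.] 92 [0.59  0.084] [147. 199. 
[... 1868 characters left out ...]
0.535 -0.19 ] [ 75. 163. 235.]
tray 0.92 [190. 243.] 5457 [ 0.448 -0.009] [215. 220. 224.]
cup1 0.9 [388. 261.] 510 [ 0.456 -0.35 ] [126. 152. 116.]
cup1 0.68 [380. 341.] 226 [ 0.59  -0.334] [108. 134. 103.]
cup1 0.59 [ 26. 396.] 2503 [0.64  0.185] [  3. 164. 240.]
cup1 0.57 [105. 358.] 78 [0.6   0.101] [138. 195. 233.]
stand 0.84 [199. 412.] 4536 [ 0.675 -0.016] [205. 212. 215.]
stack_mark 0.95 [188. 419.] 4707 [0.673 0.005] [203. 211. 213.]
post_top 0.88 [200. 414.] 4523 [ 0.669 -0.011] [205. 213. 215.]
dryer_ball 0.87 [ 13. 501.] 1583 [0.751 0.195] [146.  50. 122.]
dryer_ball 0.26 [122. 367.] 1018 [0.61  0.081] [185. 247. 254.]
pin_tin 0.58 [312. 404.] 180 [ 0.685 -0.203] [143. 147. 152.]
```

View pics/scene0.png

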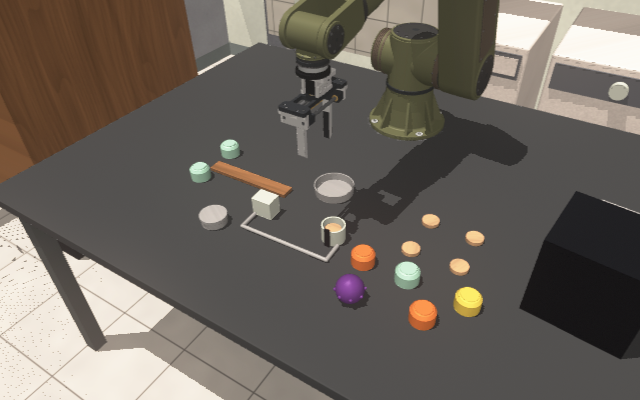

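View pics/wrist0.png

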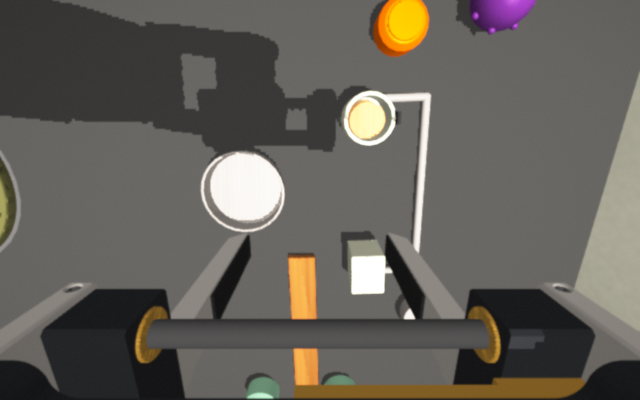

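The scene picture shows four discs at (431,221), (475,238), (411,249) and (459,267). The mint cups are at (230,149), (200,172) and (407,275). Orange and yellow look-alikes are at (363,257), (423,315) and (468,301). The bar is at (250,178) and the tray at (333,188). The pin tin at (213,217) could be mistaken for the tray or a disc. I choose by colour and position: the four light-wood discs and the three mint cups. One close crop of the stand will check this.

```bash
python3 - <<'E'
import cv2
i=cv2.imread('pics/wrist0.png')[70:300,290:450]
cv2.imwrite('pics/c1.png',cv2.resize(i[:, :],None,fx=2.6,fy=2.6,interpolation=cv2.INTER_CUBIC))
E
```

```text
(no output)
```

View pics/c1.png

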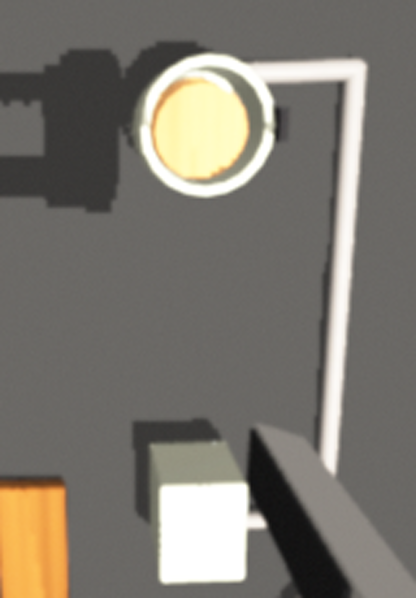

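Request:
move_arm --pt "1 1 -0.3 -0.5 0 0 0" --pt "1 1 -0.3 -0.5 0 0 0" --pt "1 0.8 -0.3 0 0 0 0" --pt "1 0.8 -0.1 0 0 0 0" --pt "1 0 0 0 0 0 0" --pt "1 0 0 0 0 0 0" --pt "1 0 0 0 0 0 0"

```text
time_s: 2.2
ee_pos: [0.5043, 0.1656, 0.2485]
eef_rot: [-3.141, 0.0, 1.57]
force: [-0.4, -0.5, 0.2]
grip_width: 0.0938
grip_force: 0.0
```

The crop shows the tube rim centred near (369,118) in the wrist picture, with a light disc inside. The post top corners run from about (352,256) to (384,293), and the stand is nearly square to the axes. Next I look at the discs and the left cups.

```bash
python3 - <<'E'
from h import *
Z=dict(disc1_center=.012,cup1=.02,stack_mark=.046)
p=shot('wrist');cv2.imwrite('pics/w1.png',p['color'])
for k in Z:
  for d in ctrl.cut_out(k,p):
    if d['conf']>.2: print(k,round(d['conf'],2),np.round(d['centre']),int(d['mask'].sum()),ray(p,d['centre'],Z[k]).round(4)[:2], p['color'][d['mask']].mean(0).round())
E
```

```text
disc1_center 0.87 [105. 264.] 861 [0.4299 0.2683] [101. 162. 217.]
cup1 0.9 [ 26. 487.] 2204 [0.7202 0.3635] [  2. 150. 230.]
cup1 0.81 [ 84. 423.] 1769 [0.6464 0.2949] [222. 234. 216.]
cup1 0.79 [165. 412.] 1364 [0.6415 0.1863] [ 13. 178. 243.]
stack_mark 0.73 [233. 402.] 1869 [0.6285 0.0898] [194. 204. 206.]
```

View pics/w1.png

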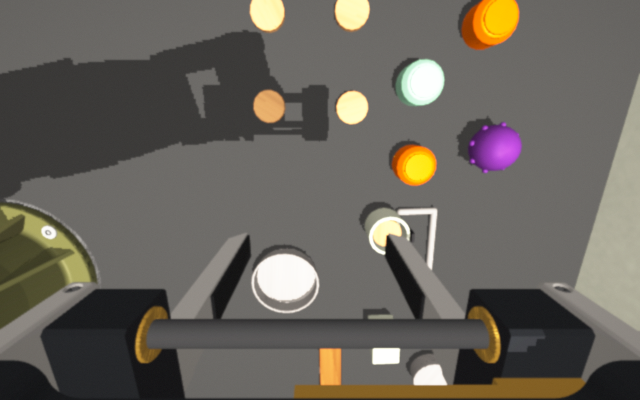

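```bash
python3 - <<'E'
from h import *
p=shot('wrist');K=np.array(p['K']);print(K[0,0],K[1,1],K[:2,2]);np.save('tfc.npy',p['tool_from_camera'])
q0=dict(K=K,P=T_tool(dict(eef_rot=[-3.1404,-.0001,1.57074],ee_pos=[.5497,0,.2049]))@np.array(p['tool_from_camera']))
f=lambda x,y:(70+y/2.6-.3,290+x/2.6-.3)
a=ray(q0,f(206,124),.046);b=ray(q0,f(203,533),.054);print('tube',a,'post',b,'mid',(a+b)/2,'yaw',np.arctan2(b[0]-a[0],a[1]-b[1]),np.linalg.norm(a[:2]-b[:2]))
for x,y in [(160,484),(246,484),(246,582),(160,582)]: print('postcorner',ray(q0,f(x,y),.054)[:2].round(4))
for z in (.018,.03,.042): print('disc L/R at',z,ray(q0,f(152,130),z)[:2].round(4),ray(q0,f(249,130),z)[:2].round(4))
c=p['color'];h=cv2.cvtColor(c,cv2.COLOR_BGR2HSV)
m=((h[...,0]>8)&(h[...,0]<24)&(h[...,1]>70)&(h[...,2]>110)).astype(np.uint8)
n,l,s,ce=cv2.connectedComponentsWithStats(m)
for i in range(1,n):
  if s[i,4]>300: print(s[i],ce[i].round(1),ray(p,ce[i][::-1],.011)[:2].round(4))
for n in ['scene','side']:
  p=shot(n)
  for k,z in (('disc1_center',.006),('cup1',.02)):
    for d in ctrl.cut_out(k,p):
      if d['conf']>.2: print(n,k,round(d['conf'],2),ray(p,d['centre'],z).round(4)[:2])
E
```

```text
281.20116839499923 281.20116839499923 [317.35391677 203.33198421]
tube [0.60897512 0.08622281 0.046     ] post [ 0.61677578 -0.11346221  0.054     ] mid [ 0.61287545 -0.0136197   0.05      ] yaw 0.03904497388754128 0.19983732766872203
postcorner [ 0.5938 -0.0858]
postcorner [ 0.6368 -0.0858]
postcorner [ 0.6407 -0.1423]
postcorner [ 0.5959 -0.1424]
disc L/R at 0.018 [0.5881 0.0836] [0.6346 0.0836]
disc L/R at 0.03 [0.5868 0.0836] [0.6319 0.0836]
disc L/R at 0.042 [0.5856 0.0836] [0.6291 0.0837]
[ 461    0   59   51 1616] [485.9  25.4] [0.7237 0.3663]
[253  89  33  34 865] [268.6 105.9] [0.4362 0.2674]
[392 144  45  43 903] [410.9 162.7] [0.6433 0.1876]
[135 307  31  56 610] [146.1 335.4] [ 0.1955 -0.124 ]
[469 307  32  56 593] [488.8 335.4] [ 0.8134 -0.1241]
[ 293  348  292   50 5025] [427.5 385.7] [ 0.7163 -0.2418]
scene disc1_center 0.6 [0.4384 0.282 ]
scene cup1 0.92 [ 0.586  -0.3753]
scene cup1 0.76 [0.637  0.1901]
scene cup1 0.68 [ 0.4609 -0.3773]
scene cup1 0.67 [0.7219 0.3774]
scene cup1 0.61 [0.6492 0.4414]
side disc1_center 0.46 [0.4324 0.2575]
side cup1 0.7 [ 0.4494 -0.3734]
side cup1 0.6 [0.7295 0.3721]
side cup1 0.6 [0.6304 0.1876]
side cup1 0.51 [0.6338 0.2808]
side cup1 0.49 [0.6452 0.4178]
```

Request:
move_arm --pt "1 0.68 -0.45 0 0 0 0" --pt "1 0.68 -0.45 0 0 0 0" --pt "1 0.68 -0.45 0 0 0 0" --pt "1 0 0 0.2 0 0 0.15" --pt "1 0 0 0.2 0 0 0.15" --pt "1 0 0 0.2 0 0 0.15" --pt "1 0 0 0.2 0 0 0.15" --pt "1 0 0 0.2 0 0 0.15" --pt "1 0 0 0.2 0 0 0.15" --pt "1 0 0 0.2 0 0 0.15" --pt "1 0 0 0.2 0 0 0.15" --pt "1 0 0 0.2 0 0 0.15" --pt "1 0 0 0.2 0 0 0.15" --pt "1 0 0 0 0 0 0.07" --pt "1 0 0 0 0 0 0" --pt "1 0 0 0 0 0 0"

```text
time_s: 4.35
ee_pos: [0.4367, 0.2685, 0.1488]
eef_rot: [-3.141, -0.0, 0.003]
force: [0.7, -0.4, -0.2]
grip_width: 0.0944
grip_force: 0.0
```

```bash
cat >> h.py <<'E'
def discs(p,z=.012):
    h=cv2.cvtColor(p['color'],cv2.COLOR_BGR2HSV)
    m=((h[...,0]>8)&(h[...,0]<28)&(h[...,1]>45)&(h[...,2]>110)).astype(np.uint8)
    n,l,s,ce=cv2.connectedComponentsWithStats(m)
    for i in range(1,n):
        if s[i,4]>300 and s[i,1]<280: print('disc?',s[i],ray(p,ce[i][::-1],z)[:2].round(4))
def look(name,Z,conf=.3,n='wrist'):
    o=ctrl.get_obs();print(o['time_s'],np.round(o['ee_pos'],4),np.round(o['eef_rot'],3))
    p=shot(n);cv2.imwrite(f'pics/{name}.png',p['color']);discs(p)
    for k in Z:
        for d in ctrl.cut_out(k,p):
            if d['conf']>conf: print(k,round(d['conf'],2),np.round(d['centre']),int(d['mask'].sum()),ray(p,d['centre'],Z[k]).round(4)[:2],p['color'][d['mask']].mean(0).round())
    return p
E
python3 - <<'E'
from h import *
look('w2',{'disc1_center':.012,'cup1':.03})
E
```

```text
4.35 [0.4367 0.2685 0.1488] [-3.141e+00 -0.000e+00  3.000e-03]
disc? [113   0  65  21 919] [0.6237 0.4329]
disc? [376   0  56  21 823] [0.6245 0.1876]
disc? [ 500    0   44   46 1617] [0.6144 0.0692]
disc? [299  64  44  47 825] [0.5511 0.2705]
disc? [ 187   67   46   47 1556] [0.5485 0.3819]
disc? [ 200  171   42   40 1196] [0.4419 0.3819]
disc? [299 175  40  38 969] [0.4377 0.2692]
disc1_center 0.8 [195. 314.] 1122 [0.4368 0.272 ] [159. 226. 245.]
disc1_center 0.75 [183. 563.] 8441 [ 0.4517 -0.0133] [180. 185. 189.]
cup1 0.96 [  7. 294.] 991 [0.619  0.2907] [135. 161. 125.]
cup1 0.74 [  7. 150.] 916 [0.6188 0.4223] [  3. 138. 168.]
cup1 0.68 [  8. 398.] 830 [0.6186 0.1955] [  4.  74. 170.]
```

View pics/w2.png

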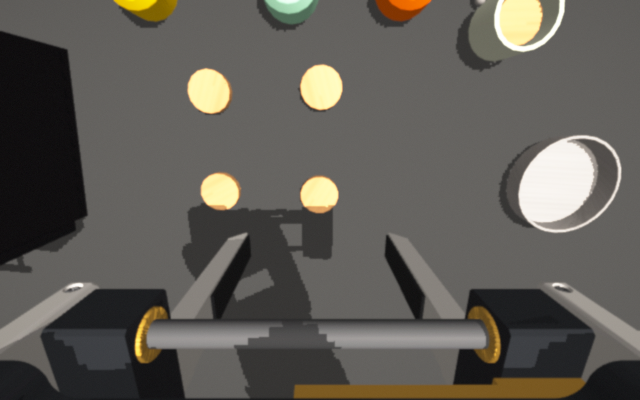

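The four discs show at wrist pixels (319,194), (321,88), (210,91) and (221,191). The nearest is right between the fingers, so I grasp it.

Request:
move_arm --pt "1 0 -0.04 0.7 0 0 0" --pt "1 0 0 0.7 0 0 0" --pt "1 0 0 0.7 0 0 0" --pt "1 0 0 0.5 0 0 0" --pt "1 0 0 0.26 0 0 0" --pt "0.3 0 0 0 0 0 0" --pt "0.3 0 0 0 0 0 0" --pt "0.3 0 0 0 0 0 0" --pt "0.3 0 0 0 0 0 0" --pt "0.3 0 0 0 0 0 0" --pt "0.3 0 0 0 0 0 0" --force 15

```text
time_s: 5.6
ee_pos: [0.4367, 0.2705, 0.006]
eef_rot: [-3.141, -0.001, 0.001]
force: [-0.0, -0.3, 0.3]
grip_width: 0.0499
grip_force: 0.1
```

Request:
move_arm --pt "0.3 0 0 0 0 0 0" --pt "0.3 0 0 0 0 0 0" --pt "0.3 0 0 0 0 0 0" --pt "0.3 0 0 -0.5 0 0 0" --pt "0.3 0 0 -1 0 0 0" --pt "0.3 0 0 -0.9 0 0 0" --pt "0.3 0.69 0.74 0 0 0 0" --pt "0.3 0.69 0.74 0 0 0 0" --pt "0.3 0.69 0.74 0 0 0 0" --pt "0.3 0.69 0.74 0 0 0 0" --pt "0.3 0.69 0.74 0 0 0 0" --pt "0.3 0 0 0 0 0 0" --pt "0.3 0 0 0 0 0 0"

```text
time_s: 6.9
ee_pos: [0.6071, 0.087, 0.1249]
eef_rot: [-3.142, 0.001, -0.001]
force: [-0.7, 0.1, -0.0]
grip_width: 0.0432
grip_force: 15.0
```

```bash
python3 - <<'E'
from h import *
p=look('w3',{'stack_mark':.046})
cv2.imwrite('pics/w3c.png',cv2.resize(p['color'][90:300,200:440],None,fx=2.5,fy=2.5))
E
```

```text
6.9 [0.6071 0.087  0.1249] [-3.142e+00  1.000e-03 -1.000e-03]
disc? [   0   46   67   69 3674] [0.7239 0.3644]
disc? [ 188  137   65   61 3059] [0.644 0.189]
disc? [  0 142  24  49 877] [0.6424 0.409 ]
disc? [ 285  181   65   98 4600] [0.5684 0.0861]
disc? [ 141  225   43   40 1346] [0.5553 0.2632]
disc? [  38  228   48   40 1462] [0.5514 0.3791]
disc? [ 484  245  156   38 5059] [ 0.5295 -0.1977]
stack_mark 0.77 [176. 490.] 10075 [ 0.6402 -0.0738] [187. 196. 199.]
```

View pics/w3c.png

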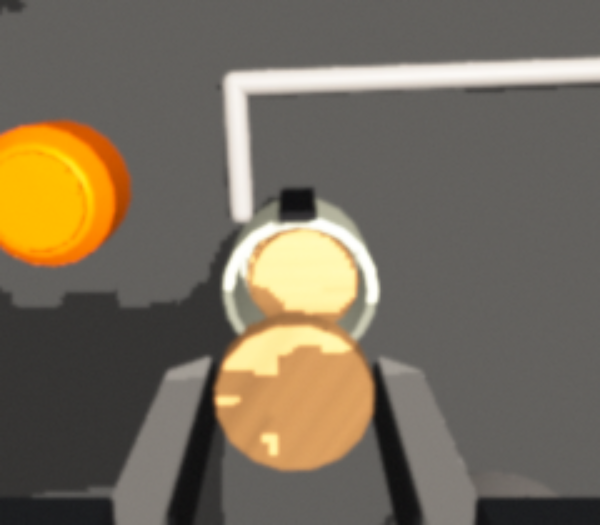

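```bash
python3 - <<'E'
from h import *
p=shot('wrist')
print('rim',ray(p,(90+287/2.5,200+300.5/2.5),.046)[:2])
for z in(.018,.03,.042): 
  a=ray(p,(90+280/2.5,200+247/2.5),z);b=ray(p,(90+280/2.5,200+357/2.5),z);print(z,a[1]-b[1],(a+b)[:2]/2)
print('rimW',ray(p,(204,200+222/2.5),.046)[1]-ray(p,(204,200+379/2.5),.046)[1])
print('held',ray(p,(90+395/2.5,200+294/2.5),.12)[:2])
X=np.array([.609,.0862,.046]);print(proj(p,X))
E
```

```text
rim [0.61177251 0.08607749]
0.018 0.04677560174523685 [0.60626712 0.08513967]
0.03 0.0448168724556014 [0.60983153 0.08530138]
0.042 0.04285814316596594 [0.61339595 0.08546308]
rimW 0.060367962951998984
held [0.6019973  0.08861337]
[320.05773082 207.54569382]
```

The disc in the tube measures 44.8 mm wide at z = 30 mm, so two discs are already in and two more are needed. Tube axis is near (0.610, 0.086).

Request:
move_arm --pt "0.3 0.07 0.03 0.4 0 0 0" --pt "0.3 0 0 0.4 0 0 0" --pt "0.3 0 0 0.4 0 0 0" --pt "0.3 0 0 0.3 0 0 0" --pt "0.3 0 0 0 0 0 0" --pt "0.3 0 0 0 0 0 0"

```text
time_s: 7.65
ee_pos: [0.6108, 0.0867, 0.0513]
eef_rot: [-3.142, -0.0, 0.001]
force: [-0.4, 0.1, -0.5]
grip_width: 0.0431
grip_force: 15.0
```

```bash
python3 - <<'E'
from h import *
p=look('w4',{})
cv2.imwrite('pics/w4c.png',cv2.resize(p['color'][130:300,240:400],None,fx=3,fy=3))
s=shot('side');cv2.imwrite('pics/s4.png',cv2.resize(s['color'][130:250,270:430],None,fx=4,fy=4,interpolation=2))
E
```

```text
7.65 [0.6108 0.0867 0.0513] [-3.142e+00 -0.000e+00  1.000e-03]
disc? [ 144  148   90   79 5482] [0.6438 0.19  ]
disc? [ 286  207   66   73 3731] [0.5942 0.086 ]
disc? [  92  258   58   50 2155] [0.5565 0.261 ]
disc? [  0 263  24  48 781] [0.552  0.3613]
```

View pics/w4c.png

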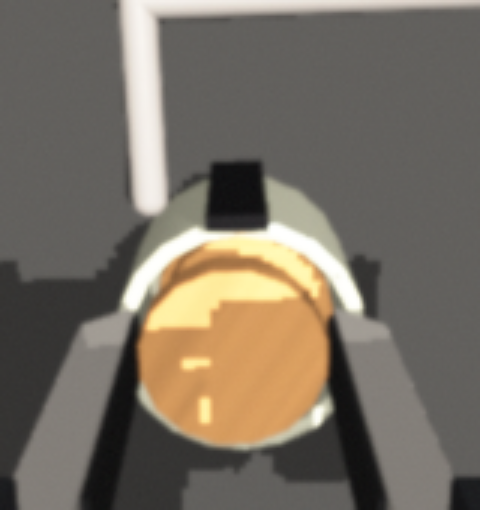

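```bash
python3 - <<'E'
from h import *
p=shot('wrist');f=lambda x,y:(130+y/3-.3,240+x/3-.3)
print('disc',ray(p,f(235,268),.0573)[:2],ray(p,f(235,444),.0573)[:2],ray(p,f(138,350),.0573)[1],ray(p,f(331,350),.0573)[1])
print('rim',ray(p,f(240,224),.046)[:2],ray(p,f(240,448),.046)[:2],ray(p,f(121,305),.046)[1],ray(p,f(364,305),.046)[1])
print('tongue front',ray(p,f(238,225),.054)[:2])
E
```

```text
disc [0.63275044 0.08629921] [0.58907695 0.08618412] 0.10812520153498466 0.06459543943090706
rim [0.63938501 0.0851437 ] [0.58102518 0.08489062] 0.11316970061468536 0.05576333283717143
tongue front [0.64158413 0.08565614]
```

Request:
move_arm --pt "0.3 -0.02 0.02 0.08 0 0 0" --pt "0.3 0 0 0 0 0 0" --pt "0.65 0 0 0 0 0 0" --pt "0.65 0 0 0 0 0 0" --pt "0.65 0 0 0 0 0 0" --pt "0.65 0 0 -0.3 0 0 0" --pt "0.9 0 0 -0.7 0 0 0" --pt "0.9 0 0 -0.7 0 0 0" --pt "0.9 0 0 0 0 0 0"

```text
time_s: 8.7
ee_pos: [0.6119, 0.0854, 0.138]
eef_rot: [-3.141, -0.009, 0.001]
force: [0.6, 0.4, 0.7]
grip_width: 0.0815
grip_force: 0.0
```

```bash
python3 - <<'E'
from h import *
p=look('w5',{})
cv2.imwrite('pics/w5c.png',cv2.resize(p['color'][130:300,240:400],None,fx=3,fy=3))
E
```

```text
8.7 [0.6119 0.0854 0.138 ] [-3.141e+00 -9.000e-03  1.000e-03]
disc? [   0   56   78   65 4139] [0.7252 0.3716]
disc? [   0  143   36   54 1347] [0.6444 0.4158]
disc? [ 193  142   62   58 2767] [0.6441 0.1889]
disc? [ 295  184   47   46 1620] [0.6025 0.0854]
disc? [ 147  225   41   39 1243] [0.5552 0.2633]
disc? [  48  228   46   39 1345] [0.5513 0.3793]
disc? [ 476  247  164   35 5134] [ 0.5296 -0.2063]
```

View pics/w5c.png

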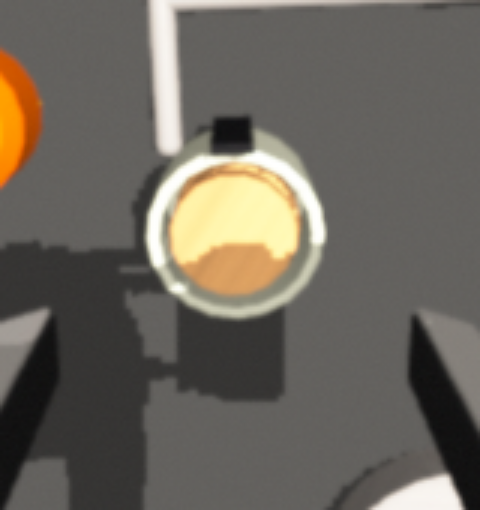

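Disc and rim widths are nearly in the right ratio for a disc top about 4 mm under the rim, so the third disc lies flat. Now the next disc.

Request:
move_arm --pt "0.9 -0.28 -0.9 0 0 0 0" --pt "0.9 -0.28 -0.9 0 0 0 0" --pt "0.9 -0.28 -0.9 0 0 0 0" --pt "0.9 -0.3 -0.89 0 0 0 0" --pt "0.9 0 0 0.6 0 0 0" --pt "0.9 0 0 0.6 0 0 0" --pt "0.9 0 0 0 0 0 0" --pt "0.9 0 0 0 0 0 0"

```text
time_s: 9.55
ee_pos: [0.5525, 0.2645, 0.0719]
eef_rot: [3.141, 0.001, 0.001]
force: [0.3, 0.1, 0.3]
grip_width: 0.0846
grip_force: 0.0
```

```bash
python3 - <<'E'
from h import *
p=look('w6',{'disc1_center':.012})
E
```

```text
9.55 [0.5525 0.2645 0.0719] [3.141e+00 1.000e-03 1.000e-03]
disc? [ 126    0   94   40 2652] [0.71  0.368]
disc? [ 379   67   84   80 5145] [0.6465 0.1815]
disc? [  48   68  102   80 2348] [0.6412 0.4266]
disc? [ 528  126   62   62 2980] [0.6064 0.0608]
disc? [ 292  190   50   49 1890] [0.5548 0.2653]
disc? [ 161  194   53   49 1976] [0.5511 0.3823]
disc1_center 0.68 [155. 553.] 2736 [0.6081 0.0655] [152. 229. 250.]
```

Request:
move_arm --pt "0.9 0.05 -0.02 0.5 0 0 0" --pt "0.9 0 0 0.5 0 0 0" --pt "0.9 0 0 0.32 0 0 0" --pt "0.3 0 0 0 0 0 0" --pt "0.3 0 0 0 0 0 0" --pt "0.3 0 0 0 0 0 0" --pt "0.3 0 0 0 0 0 0" --pt "0.3 0 0 0 0 0 0" --pt "0.3 0 0 0 0 0 0" --pt "0.3 0 0 0 0 0 0" --pt "0.3 0 0 0 0 0 0" --pt "0.3 0 0 0 0 0 0" --pt "0.3 0 0 -0.5 0 0 0" --pt "0.3 0 0 -1 0 0 0" --pt "0.3 0 0 -0.4 0 0 0" --pt "0.3 0 0 0 0 0 0"

```text
time_s: 11.25
ee_pos: [0.5564, 0.2662, 0.104]
eef_rot: [-3.14, -0.005, 0.001]
force: [0.4, 0.9, -0.5]
grip_width: 0.0432
grip_force: 15.0
```

Request:
move_arm --pt "0.3 0.22 0.72 0 0 0 0" --pt "0.3 0.22 0.72 0 0 0 0" --pt "0.3 0.22 0.72 0 0 0 0" --pt "0.3 0.22 0.72 0 0 0 0" --pt "0.3 0.22 0.73 0 0 0 0" --pt "0.3 0 0 0.4 0 0 0" --pt "0.3 0 0 0.4 0 0 0" --pt "0.3 0 0 0 0 0 0" --pt "0.3 0 0 0 0 0 0"

```text
time_s: 12.15
ee_pos: [0.6098, 0.0853, 0.06]
eef_rot: [3.142, 0.002, 0.001]
force: [0.1, -0.4, 0.3]
grip_width: 0.0434
grip_force: 15.0
```

```bash
python3 - <<'E'
from h import *
p=look('w7',{})
cv2.imwrite('pics/w7c.png',cv2.resize(p['color'][130:300,240:400],None,fx=3,fy=3))
E
```

```text
12.15 [0.6098 0.0853 0.06  ] [3.142e+00 2.000e-03 1.000e-03]
disc? [ 148  145   87   77 5090] [0.6438 0.1899]
disc? [ 286  202   64   79 4031] [0.5903 0.0852]
disc? [   0  256   31   49 1143] [0.5518 0.3659]
```

View pics/w7c.png

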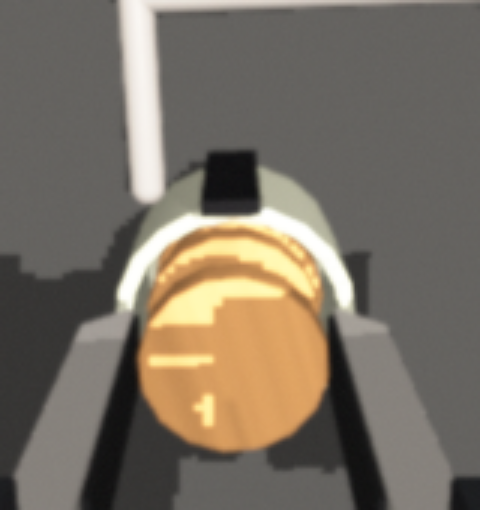

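The held disc is in line with the tube, its centre at crop column 234 against 234 for the rim. I lower it and release.

Request:
move_arm --pt "0.3 0 0 0.15 0 0 0" --pt "0.3 0 0 0.07 0 0 0" --pt "0.3 0 0 0 0 0 0" --pt "0.6 0 0 0 0 0 0" --pt "0.6 0 0 0 0 0 0" --pt "0.6 0 0 0 0 0 0" --pt "0.6 0 0 -0.3 0 0 0" --pt "0.9 0 0 -0.7 0 0 0" --pt "0.9 0 0 -0.7 0 0 0" --pt "0.9 0 0 -0.5 0 0 0" --pt "0.9 0 0 0 0 0 0" --pt "0.9 0 0 0 0 0 0"

```text
time_s: 13.4
ee_pos: [0.6103, 0.0852, 0.1605]
eef_rot: [-3.142, -0.001, 0.001]
force: [0.1, -0.3, -0.8]
grip_width: 0.0846
grip_force: 0.0
```

```bash
python3 - <<'E'
from h import *
p=look('w8',{'bar':.012})
a=cv2.resize(p['color'][130:280,240:400],None,fx=2.5,fy=2.5)
s=shot('side');b=cv2.resize(s['color'][155:240,290:410],None,fx=4,fy=4,interpolation=2)
c=np.zeros((max(a.shape[0],b.shape[0]),a.shape[1]+b.shape[1],3),np.uint8);c[:a.shape[0],:a.shape[1]]=a;c[:b.shape[0],a.shape[1]:]=b
cv2.imwrite('pics/w8c.png',c[:, :800] if c.shape[1]<=800 else cv2.resize(c,(800,int(c.shape[0]*800/c.shape[1]))))
E
```

```text
13.4 [0.6103 0.0852 0.1605] [-3.142e+00 -1.000e-03  1.000e-03]
disc? [  11   58   82   61 3818] [0.7258 0.3742]
disc? [   0  139   53   54 1409] [0.6445 0.4209]
disc? [ 201  138   58   54 2418] [0.644  0.1887]
disc? [ 296  177   44   48 1574] [0.5999 0.0857]
disc? [  63  220   43   36 1191] [0.5511 0.3796]
disc? [ 467  235  173   35 5204] [ 0.5299 -0.219 ]
bar 0.94 [253. 554.] 5357 [ 0.5308 -0.2183] [ 66. 145. 220.]
```

View pics/w8c.png

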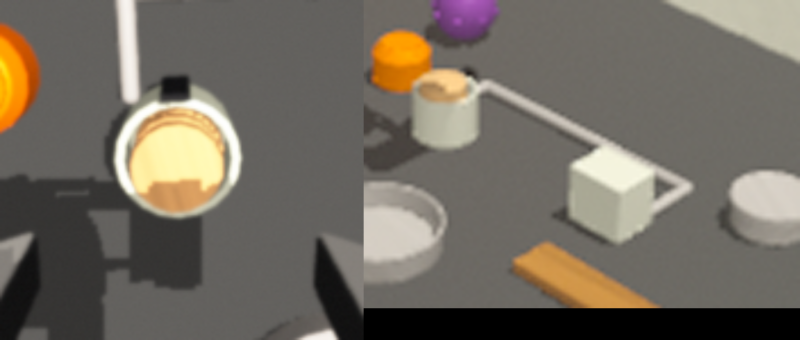

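The stack now stands flat, about 8 mm over the rim and level with the tongue. Next is the bar.

Request:
move_arm --pt "0.9 -0.2 0.8 -0.2 0 0 0" --pt "0.9 -0.2 0.8 -0.2 0 0 0" --pt "0.9 -0.2 0.8 -0.2 0 0 0" --pt "0.9 -0.2 0.8 -0.2 0 0 0" --pt "0.9 -0.25 0.85 0 0 0 0" --pt "0.9 -0.25 0.85 0 0 0 0" --pt "0.9 -0.25 0.85 0 0 0 0" --pt "0.9 -0.25 0.85 0 0 0 0" --pt "0.9 0 0 0 0 0 0" --pt "0.9 0 0 0 0 0 0"

```text
time_s: 14.55
ee_pos: [0.52, -0.2454, 0.1988]
eef_rot: [-3.141, 0.001, -0.001]
force: [-0.5, 0.4, 0.5]
grip_width: 0.0845
grip_force: 0.0
```

```bash
cat >> h.py <<'E'
def bar(p,z=.012):
    d=[d for d in ctrl.cut_out('bar',p)]
    h=cv2.cvtColor(p['color'],cv2.COLOR_BGR2HSV)
    m=((h[...,0]>3)&(h[...,0]<24)&(h[...,1]>90)&(h[...,2]>60)).astype(np.uint8)
    m[290:]=0
    n,l,s,ce=cv2.connectedComponentsWithStats(m)
    i=1+np.argmax(s[1:,4]);print('bar',s[i],[(round(q['conf'],2),np.round(q['centre'])) for q in d[:2]])
    c,_=cv2.findContours((l==i).astype(np.uint8),0,1);c=max(c,key=len)[:,0]
    X=np.array([ray(p,(v,u),z)[:2] for u,v in c],np.float32)
    r=cv2.minAreaRect(X*1000);print(r,cv2.boxPoints(r).round(1).tolist())
E
python3 - <<'E'
from h import *
p=look('w9',{'cup1':.03});bar(p)
E
```

```text
14.55 [ 0.52   -0.2454  0.1988] [-3.141e+00  1.000e-03 -1.000e-03]
disc? [   0   93   49   44 1779] [0.609  0.1206]
disc? [ 214  160  200   36 6248] [ 0.5296 -0.2408]
cup1 0.79 [132. 421.] 1984 [ 0.589  -0.3696] [215. 229. 209.]
cup1 0.6 [232. 414.] 1402 [ 0.46   -0.3739] [212. 227. 204.]
bar [ 215  160  199   36 6134] [(0.96, array([175., 317.]))]
((529.3863525390625, -240.40724182128906), (42.19939422607422, 260.484619140625), 1.2639338970184326) [[505.3999938964844, -110.69999694824219], [511.20001220703125, -371.1000061035156], [553.4000244140625, -370.20001220703125], [547.5999755859375, -109.69999694824219]]
```

View pics/w9.png

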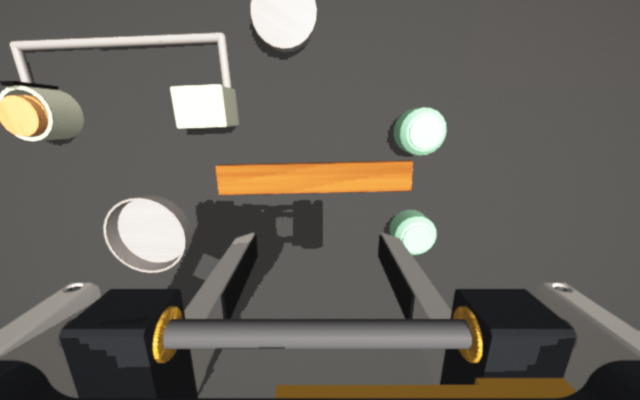

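The bar lies along the stand's y direction already, with its centre near (0.528, -0.240), length 260 mm and yaw about 0.022. I turn the gripper back to close across its width.

Request:
move_arm --pt "0.9 0 0 0.16 0 0 -0.15" --pt "0.9 0 0 0.16 0 0 -0.15" --pt "0.9 0 0 0.16 0 0 -0.15" --pt "0.9 0 0 0.16 0 0 -0.15" --pt "0.9 0 0 0.16 0 0 -0.15" --pt "0.9 0 0 0.16 0 0 -0.15" --pt "0.9 0 0 0.16 0 0 -0.15" --pt "0.9 0 0 0.16 0 0 -0.15" --pt "0.9 0 0 0.16 0 0 -0.15" --pt "0.9 0 0 0.16 0 0 -0.15" --pt "0.9 0 0 0 0 0 -0.093" --pt "0.9 0.1 0.16 0 0 0 0" --pt "0.9 0 0 0 0 0 0" --pt "0.9 0 0 0 0 0 0"

```text
time_s: 16.1
ee_pos: [0.5288, -0.2391, 0.1197]
eef_rot: [3.141, 0.0, 1.593]
force: [0.4, -0.1, -0.0]
grip_width: 0.085
grip_force: 0.0
```

```bash
python3 - <<'E'
from h import *
p=look('w10',{});bar(p)
E
```

```text
16.1 [ 0.5288 -0.2391  0.1197] [3.141 0.    1.593]
disc? [ 296   69   44  239 9267] [ 0.5286 -0.2195]
bar [ 296   69   43  221 8651] [(0.96, array([181., 317.]))]
((528.5731201171875, -227.87725830078125), (41.10090255737305, 235.69178771972656), 1.2174339294433594) [[505.5, -110.5], [510.5, -346.1000061035156], [551.5999755859375, -345.29998779296875], [546.5999755859375, -109.5999984741211]]
```

Request:
move_arm --pt "0.9 -0.02 0 0.7 0 0 0" --pt "0.9 0 0 0.7 0 0 0" --pt "0.9 0 0 0.6 0 0 0" --pt "0.9 0 0 0.28 0 0 0" --pt "0.3 0 0 0 0 0 0" --pt "0.3 0 0 0 0 0 0" --pt "0.3 0 0 0 0 0 0" --pt "0.3 0 0 0 0 0 0" --pt "0.3 0 0 0 0 0 0" --pt "0.3 0 0 0 0 0 0" --pt "0.3 0 0 0 0 0 0" --pt "0.3 0 0 0 0 0 0" --pt "0.3 0 0 0 0 0 0" --pt "0.3 0 0 -0.4 0 0 0" --pt "0.3 0 0 -0.8 0 0 0" --pt "0.3 0 0 -0.8 0 0 0" --pt "0.3 0 0 -0.2 0 0 0" --pt "0.3 0 0 0 0 0 0" --force 40

```text
time_s: 18.0
ee_pos: [0.5288, -0.241, 0.1167]
eef_rot: [3.14, 0.001, 1.594]
force: [-0.1, -0.3, -1.3]
grip_width: 0.0396
grip_force: 40.0
```

Request:
move_arm --pt "0.3 0.74 0.29 0 0 0 0" --pt "0.3 0.74 0.3 0 0 0 0" --pt "0.3 0.75 0.3 0 0 0 0" --pt "0.3 0.75 0.3 0 0 0 0" --pt "0.3 0.75 0.3 0 0 0 0" --pt "0.3 0.75 0.3 0 0 0 0" --pt "0.3 0 0 0 0 0 -0.014" --pt "0.3 0 0 0 0 0 0" --pt "0.3 0 0 0 0 0 0"

```text
time_s: 18.9
ee_pos: [0.612, -0.0155, 0.1143]
eef_rot: [-3.139, -0.0, 1.607]
force: [0.4, -0.3, -0.8]
grip_width: 0.0392
grip_force: 40.0
```

```bash
python3 - <<'E'
from h import *
p=look('w11',{});z=ctrl.get_obs()['ee_pos'][2]-.005+.012;bar(p,z)
cv2.imwrite('pics/w11c.png',cv2.resize(p['color'][0:300,210:430],None,fx=2,fy=2))
E
```

```text
18.9 [ 0.612  -0.0155  0.1143] [-3.139 -0.     1.607]
disc? [336   0  55  19 766] [0.6441 0.1626]
disc? [  282    31    73   289 18204] [0.611  0.0214]
bar [  281    32    74   258 16756] [(0.95, array([180., 318.])), (0.65, array([139., 393.]))]
((610.5250244140625, 34.32426834106445), (40.05595397949219, 159.45672607421875), 1.9447435140609741) [[587.7999877929688, 113.30000305175781], [593.2000122070312, -46.0], [633.2000122070312, -44.70000076293945], [627.7999877929688, 114.69999694824219]]
```

View pics/w11c.png

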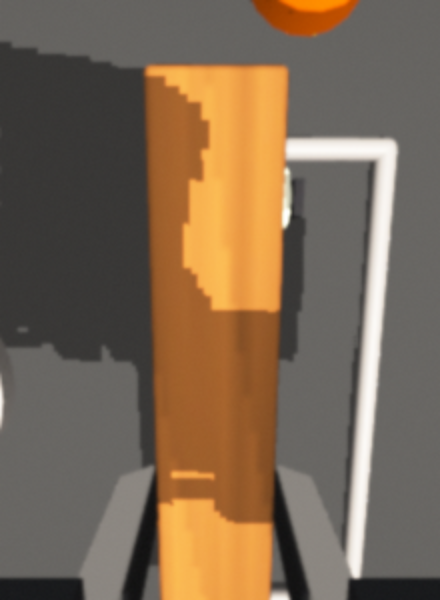

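```bash
python3 - <<'E'
from h import *
p=shot('wrist')
g=cv2.cvtColor(p['color'],cv2.COLOR_BGR2HSV)
P=[]
for r in range(84,285,4):
    c=[u for u in range(370,425) if g[r,u,2]>165 and g[r,u,1]<60]
    if c: P.append(ray(p,(r,np.mean(c)),.007)[:2])
P=np.array(P);k=np.polyfit(P[:,1],P[:,0],1);print('rod slope',k,'resid',np.abs(np.polyval(k,P[:,1])-P[:,0]).max(),len(P))
print('stand x at mid',np.polyval(k,-.014)-.078*np.cos(k[0]))
E
```

```text
rod slope [-0.03717138  0.69183826] resid 0.000716768804878587 51
stand x at mid 0.6144125369266248
```

Request:
move_arm --pt "0.3 0.03 0.035 0.4 0 0 -0.003" --pt "0.3 0 0 0.4 0 0 0" --pt "0.3 0 0 0.2 0 0 0" --pt "0.3 0 0 0 0 0 0" --pt "0.3 0 0 0 0 0 0" --pt "0.3 0 0 0 0 0 0" --pt "0.3 0 0 0 0 0 0"

```text
time_s: 19.75
ee_pos: [0.6148, -0.0132, 0.0665]
eef_rot: [3.14, 0.0, 1.611]
force: [-0.1, 0.1, -0.8]
grip_width: 0.0394
grip_force: 40.0
```

```bash
python3 - <<'E'
from h import *
o=ctrl.get_obs();print(o['ee_pos'],o['eef_rot'],o['force'])
p=shot('wrist');bar(p,o['ee_pos'][2]+.0065)
E
```

```text
[ 0.6147645  -0.01320477  0.06651445] [3.14031636e+00 1.51676430e-04 1.61074211e+00] [-0.13109147  0.07961722 -0.75289176]
bar [  278    32    77   258 16871] [(0.78, array([181., 318.]))]
((611.9525146484375, 36.3798942565918), (42.718170166015625, 160.26608276367188), 2.4696528911590576) [[587.2000122070312, 115.5], [594.0999755859375, -44.599998474121094], [636.7000122070312, -42.79999923706055], [629.7999877929688, 117.4000015258789]]
```

Request:
move_arm --pt "0.3 -0.01 -0.01 0.08 0 0 0" --pt "0.3 0 0 0.04 0 0 0" --pt "0.3 0 0 0 0 0 0" --pt "0.3 0 0 0 0 0 0" --pt "0.3 0 0 0 0 0 0"

```text
time_s: 20.35
ee_pos: [0.6139, -0.0137, 0.0601]
eef_rot: [3.142, 0.0, 1.611]
force: [-3.2, 0.4, 5.9]
grip_width: 0.0397
grip_force: 40.0
```

Request:
move_arm --pt "0.5 0 0 0 0 0 0" --pt "0.5 0 0 0 0 0 0" --pt "0.6 0 0 0 0 0 0" --pt "0.8 0 0 0 0 0 0" --pt "0.8 0 0 0 0 0 0" --pt "0.8 0 0 -0.4 0 0 0" --pt "0.8 0 0 -0.8 0 0 0" --pt "0.8 0 0 -0.8 0 0 0" --pt "0.8 0 0 -0.8 0 0 0" --pt "0.8 0 0 0 0 0 0" --pt "0.8 0 0 0 0 0 0"

```text
time_s: 21.45
ee_pos: [0.614, -0.0137, 0.2]
eef_rot: [3.14, 0.0, 1.611]
force: [1.0, 0.8, -0.9]
grip_width: 0.0753
grip_force: 0.0
```

```bash
python3 - <<'E'
from h import *
p=look('w12',{'tray':.012});bar(p,.066)
c=p['color'];a=cv2.resize(c[0:300,150:450],None,fx=1.5,fy=1.5)
s=shot('side');b=cv2.resize(s['color'][145:255,280:400],None,fx=2.9,fy=2.9,interpolation=2)
o=np.zeros((450,800,3),np.uint8);o[:a.shape[0],:a.shape[1]]=a;o[:b.shape[0],450:450+b.shape[1]]=b[:,:350]
cv2.imwrite('pics/w12c.png',o)
for n in ['scene','side']:
  p=shot(n)
  for d in ctrl.cut_out('tray',p): print(n,d['conf'],d['centre'],ray(p,d['centre'],.012)[:2])
E
```

```text
21.45 [ 0.614  -0.0137  0.2   ] [3.14  0.    1.611]
disc? [ 327    0   53   46 2017] [0.6457 0.1808]
disc? [ 294   72   44  222 8066] [ 0.6137 -0.0047]
tray 0.71 [ 11. 452.] 1044 [0.759  0.1939] [135.  49. 113.]
tray 0.63 [179. 191.] 5974 [ 0.4469 -0.0121] [209. 214. 218.]
tray 0.52 [386. 222.] 428 [ 0.4676 -0.3684] [144. 168. 134.]
bar [ 295   72   43  218 7824] []
((612.8673706054688, -10.677810668945312), (43.8245964050293, 254.59068298339844), 2.4506161212921143) [[585.5, 115.5999984741211], [596.4000244140625, -138.8000030517578], [640.2000122070312, -136.89999389648438], [629.2999877929688, 117.4000015258789]]
scene 0.74 [188.3, 331.9] [ 0.4549914  -0.01073469]
side 0.87 [215.8, 295.0] [ 0.45944862 -0.00160825]
```

View pics/w12c.png

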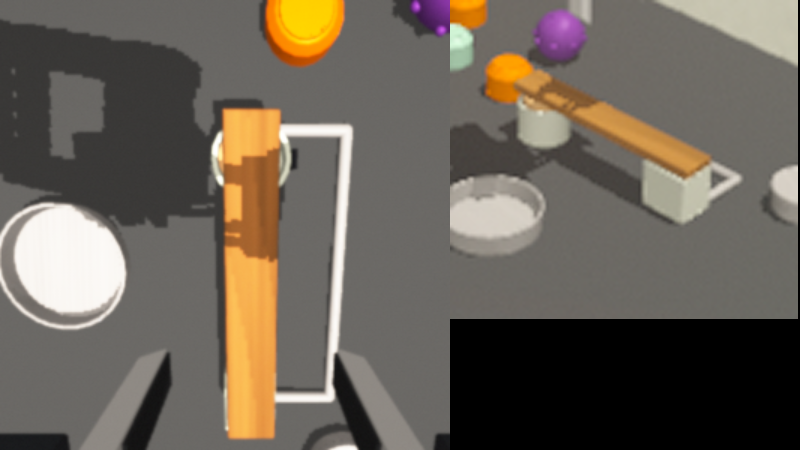

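The bar lies square across the stack and post, with the rim showing equally on both sides. The tray is untouched near (0.447, -0.012). I go behind the tray to push it with both fingers as a cradle.

Request:
move_arm --pt "0.66 0.04 -0.8 0 0 0 0" --pt "0.66 0.04 -0.85 0 0 0 0" --pt "0.66 0.04 -0.85 0 0 0 0" --pt "0.66 0.04 -0.85 0 0 0 0" --pt "0.66 0.04 -0.85 0 0 0 0" --pt "0.66 0.04 -0.87 0 0 0 0" --pt "0.66 0 0 0 0 0 0.15" --pt "0.66 0 0 0 0 0 0.15" --pt "0.66 0 0 0 0 0 0.15" --pt "0.66 0 0 0 0 0 0.15" --pt "0.66 0 0 0 0 0 0.15" --pt "0.66 0 0 0 0 0 0.15" --pt "0.66 0 0 0 0 0 0.15" --pt "0.66 0 0 0 0 0 0.15" --pt "0.66 0 0 0 0 0 0.15" --pt "0.66 0 0 0 0 0 0.15" --pt "0.66 0 0 0 0 0 0.111" --pt "0.66 0 0 0 0 0 0" --pt "0.66 0 0 0 0 0 0"

```text
time_s: 23.75
ee_pos: [0.3601, -0.0118, 0.1996]
eef_rot: [3.142, -0.0, 0.003]
force: [-0.5, -0.7, 0.1]
grip_width: 0.0621
grip_force: 0.0
```

```bash
cat >> h.py <<'E'
def tray(p,z=.025):
    ds=ctrl.cut_out('tray',p)
    for d in ds[:2]:
        c,_=cv2.findContours(d['mask'].astype(np.uint8),0,1);c=max(c,key=len)[:,0]
        X=np.array([ray(p,(v,u),z)[:2] for u,v in c],np.float32)
        print('tray',round(d['conf'],2),np.round(d['centre']),cv2.minEnclosingCircle(X*1000),X.min(0),X.max(0))
E
python3 - <<'E'
from h import *
p=look('w13',{});tray(p)
E
```

```text
23.75 [ 0.3601 -0.0118  0.1996] [ 3.142e+00 -0.000e+00  3.000e-03]
disc? [  0 103  31  38 872] [0.4395 0.37  ]
tray 0.71 [113. 315.] ((450.98291015625, -9.235555648803711), 55.328704833984375) [ 0.39625183 -0.06377842] [0.50462365 0.04579777]
```

Request:
move_arm --pt "0.66 0 -0.05 0.9 0 0 0" --pt "0.66 0 0 0.9 0 0 0" --pt "0.66 0 0 0.9 0 0 0" --pt "0.66 0 0 0.7 0 0 0" --pt "0.66 0 0 0.38 0 0 0" --pt "0.66 0.3 0 0 0 0 0" --pt "0.66 0.3 0 0 0 0 0" --pt "0.66 0.2 0 0 0 0 0" --pt "0.66 0.2 0.005 0 0 0 0" --pt "0.66 0.2 0.005 0 0 0 0" --pt "0.66 0.2 0.005 0 0 0 0" --pt "0.66 0.2 0.005 0 0 0 0" --pt "0.66 0.2 0.005 0 0 0 0" --pt "0.66 0.2 0.005 0 0 0 0" --pt "0.66 0.2 0.005 0 0 0 0" --pt "0.66 0.2 0.005 0 0 0 0" --pt "0.66 0.2 0.005 0 0 0 0" --pt "0.66 0.2 0.005 0 0 0 0" --pt "0.66 0.1 0.005 0 0 0 0" --pt "0.66 0 0 0 0 0 0"

```text
time_s: 25.85
ee_pos: [0.5058, -0.0121, 0.0106]
eef_rot: [3.142, -0.0, -0.0]
force: [-0.2, -0.1, -0.4]
grip_width: 0.0622
grip_force: 0.0
```

```bash
python3 - <<'E'
from h import *
p=look('w14',{});tray(p)
E
```

```text
25.85 [ 0.5058 -0.0121  0.0106] [ 3.142 -0.    -0.   ]
disc? [    0     0   640   130 68524] [ 0.6244 -0.0095]
tray 0.66 [173. 316.] ((559.5272827148438, -11.394055366516113), 54.66684341430664) [ 0.5050921  -0.06580076] [0.59559345 0.04268777]
```

Request:
move_arm --pt "0.66 0.2 0.01 0 0 0 0" --pt "0.66 0.2 0.01 0 0 0 0" --pt "0.66 0.2 0.01 0 0 0 0" --pt "0.66 0.2 0.01 0 0 0 0" --pt "0.66 0.15 0 0 0 0 0" --pt "0.66 0.1 0 0 0 0 0" --pt "0.66 0.03 0 0 0 0 0" --pt "0.66 0 0 0 0 0 0" --pt "0.66 0 0 0 0 0 0" --pt "0.66 -0.3 0 0 0 0 0" --pt "0.66 -0.8 0 0 0 0 0" --pt "0.66 -0.8 0 -0.6 0 0 0" --pt "0.66 -0.5 0 -1 0 0 0" --pt "0.66 -0.5 0 -1 0 0 0" --pt "0.66 0 0 -1 0 0 0" --pt "0.66 0 0 -0.8 0 0 0" --pt "0.66 0 0 0 0 0 0" --pt "0.66 0 0 0 0 0 0"

```text
time_s: 27.75
ee_pos: [0.4194, -0.0141, 0.2202]
eef_rot: [3.141, -0.001, -0.0]
force: [-0.0, -0.4, -1.1]
grip_width: 0.062
grip_force: 0.0
```

```bash
python3 - <<'E'
from h import *
p=look('w15',{'cup1':.03});tray(p);bar(p,.066)
d=ctrl.cut_out('tray',p)[0]
# rim circle fit on visible contour away from bar
c,_=cv2.findContours(d['mask'].astype(np.uint8),0,1);c=max(c,key=len)[:,0]
X=np.array([ray(p,(v,u),.025)[:2] for u,v in c]);X=X[X[:,0]<.585]
from scipy.optimize import least_squares
r=least_squares(lambda q:np.hypot(X[:,0]-q[0],X[:,1]-q[1])-.055,[.61,-.014],loss='soft_l1',f_scale=.001);print('fit',r.x,r.cost,len(X))
E
```

```text
27.75 [ 0.4194 -0.0141  0.2202] [ 3.141e+00 -1.000e-03 -0.000e+00]
disc? [ 118    0   60   25 1055] [0.6288 0.1845]
disc? [ 189    0  256   36 7801] [ 0.6232 -0.0056]
disc? [  0  63  33  39 746] [0.5466 0.3685]
disc? [ 14 150  42  34 649] [0.4438 0.3768]
cup1 0.72 [167.  35.] 951 [0.4428 0.359 ] [162. 223. 240.]
cup1 0.64 [ 9. 59.] 1320 [0.6235 0.2796] [159. 182. 150.]
cup1 0.58 [ 46. 612.] 2858 [ 0.5866 -0.3595] [181. 198. 173.]
cup1 0.57 [157. 584.] 2176 [ 0.4563 -0.3632] [193. 209. 186.]
cup1 0.56 [ 10. 149.] 1023 [0.6221 0.1775] [  4. 103. 201.]
tray 0.69 [ 50. 317.] ((597.6433715820312, -13.77998161315918), 52.603363037109375) [ 0.5565055  -0.06633554] [0.6028917  0.03872742]
bar [ 189    0  256   44 8139] [(0.89, array([ 18., 309.])), (0.65, array([158., 584.]))]
((600.3333129882812, -13.281753540039062), (39.01101303100586, 260.30426025390625), 0.04325217381119728) [[580.7000122070312, 116.9000015258789], [580.9000244140625, -143.39999389648438], [619.9000244140625, -143.39999389648438], [619.7000122070312, 116.9000015258789]]
fit [ 0.61157058 -0.01342419] 2.0167785286277078e-05 86
```

Tray fits at about (0.612, -0.013), under the middle of the bar. Now the two right-hand mint cups.

Request:
move_arm --pt "0.9 0.42 0.89 0 0 0 0" --pt "0.9 0.42 0.89 0 0 0 0" --pt "0.9 0.42 0.89 0 0 0 0" --pt "0.9 0.42 0.89 0 0 0 0" --pt "0.9 0.42 0.89 0 0 0 0" --pt "0.9 0.42 0.89 0 0 0 0" --pt "0.9 0.42 0.89 0 0 0 0" --pt "0.9 0.42 0.89 0 0 0 0" --pt "0.95 0 0 0.2 0 0 -0.15" --pt "0.95 0 0 0.2 0 0 -0.15" --pt "0.95 0 0 0.2 0 0 -0.15" --pt "0.95 0 0 0.2 0 0 -0.15" --pt "0.95 0 0 0.2 0 0 -0.15" --pt "0.95 0 0 0.2 0 0 -0.15" --pt "0.95 0 0 0.2 0 0 -0.15" --pt "0.95 0 0 0.2 0 0 -0.15" --pt "0.95 0 0 0.2 0 0 -0.15" --pt "0.95 0 0 0.2 0 0 -0.15" --pt "0.95 0 0 0 0 0 -0.07" --pt "0.95 0 0 0 0 0 0"

```text
time_s: 30.0
ee_pos: [0.587, -0.3699, 0.1186]
eef_rot: [-3.14, -0.001, 1.571]
force: [-0.1, 1.0, -0.2]
grip_width: 0.0889
grip_force: 0.0
```

```bash
cat >> h.py <<'E'
def cups(p,z0=0.,names=('cup1',)):
    # fit cup model (silhouette hull of mouth, shoulder, foot circles) to each mint mask
    from scipy.optimize import least_squares
    t=np.linspace(0,2*np.pi,48,endpoint=False)
    M=np.concatenate([np.c_[r*np.cos(t),r*np.sin(t),0*t+z] for r,z in((.028,z0),(.028,z0+.03),(.019,z0+.04))])
    for d in ctrl.cut_out('cup1',p):
        b,g,r=p['color'][d['mask']].mean(0)
        if d['conf']<.3 or not(g>r and g>b and b>.6*g): continue
        c,_=cv2.findContours(d['mask'].astype(np.uint8),0,1);m=cv2.moments(max(c,key=len));a=np.array([m['m10'],m['m01']])/m['m00']
        def f(q):
            U=np.array([proj(p,x+[q[0],q[1],0]) for x in M],np.float32);h=cv2.moments(cv2.convexHull(U));f.A=h['m00']
            return np.array([h['m10'],h['m01']])/h['m00']-a
        x0=ray(p,d['centre'],z0+.02)[:2];s=least_squares(f,x0,diff_step=1e-3)
        print('CUP',round(d['conf'],2),np.round(a),s.x.round(4),'area',int(m['m00']),int(f.A))
E
python3 - <<'E'
from h import *
p=look('w16',{});cups(p)
E
```

```text
30.0 [ 0.587  -0.3699  0.1186] [-3.140e+00 -1.000e-03  1.571e+00]
CUP 0.6 [190. 209.] [ 0.4543 -0.3762] area 2829 2932
```

```bash
python3 - <<'E'
from h import *
p=shot('wrist')
for d in ctrl.cut_out('cup1',p): print(d['conf'],d['centre'],d['mask'].sum(),p['color'][d['mask']].mean(0))
h=cv2.cvtColor(p['color'],cv2.COLOR_BGR2HSV)
m=((h[...,0]>40)&(h[...,0]<90)&(h[...,1]>15)&(h[...,2]>60)).astype(np.uint8)
n,l,s,ce=cv2.connectedComponentsWithStats(m)
for i in range(1,n):
  if s[i,4]>300: print(s[i],ce[i],ray(p,ce[i][::-1],.02)[:2])
cups(p)
E
```

```text
0.83 [209.8, 189.1] 2837 [220.00493479 231.93338033 213.63553049]
0.66 [205.7, 320.5] 2535 [225.80512821 237.30374753 220.28757396]
[ 291  175   58   61 1306] [319.05513017 198.38284839] [ 0.58925026 -0.36382544]
[ 157  179   67   61 1659] [195.89270645 202.96443641] [ 0.4617592  -0.36846493]
CUP 0.83 [190. 209.] [ 0.4543 -0.3762] area 2752 2914
CUP 0.66 [319. 205.] [ 0.5896 -0.3713] area 2454 2582
```

Request:
move_arm --pt "0.95 -0.025 0.055 0.6 0 0 0" --pt "0.95 0 0 0.6 0 0 0" --pt "0.95 0 0 0.6 0 0 0" --pt "0.95 0 0 0.45 0 0 0" --pt "0.4 0 0 0 0 0 0" --pt "0.4 0 0 0 0 0 0" --pt "0.4 0 0 0 0 0 0" --pt "0.4 0 0 0 0 0 0" --pt "0.4 0 0 0 0 0 0" --pt "0.4 0 0 0 0 0 0" --pt "0.4 0 0 0 0 0 0" --pt "0.4 0 0 0 0 0 0" --pt "0.4 0 0 -0.5 0 0 0" --pt "0.4 0 0 -1 0 0 0" --pt "0.4 0 0 -1 0 0 0" --pt "0.4 0 0 0 0 0 0" --force 35

```text
time_s: 31.85
ee_pos: [0.5924, -0.3729, 0.1412]
eef_rot: [3.132, 0.007, 1.57]
force: [-0.6, -0.7, -0.2]
grip_width: 0.0549
grip_force: 35.0
```

Request:
move_arm --pt "0.4 0.7 0.076 0 0 0 0" --pt "0.4 0.85 0.076 0 0 0 0" --pt "0.4 0.85 0.076 0 0 0 0" --pt "0.4 0.85 0.076 0 0 0 0" --pt "0.4 0.85 0.076 0 0 0 0" --pt "0.4 0.85 0.076 0 0 0 0" --pt "0.4 0.8 0.074 0 0 0 0" --pt "0.4 0 0 0.5 0 0 0" --pt "0.4 0 0 0.5 0 0 0" --pt "0.4 0 0 0 0 0 0" --pt "0.4 0 0 0 0 0 0"

```text
time_s: 32.95
ee_pos: [0.6169, -0.084, 0.0829]
eef_rot: [-3.141, -0.0, 1.57]
force: [-0.3, -0.1, -1.1]
grip_width: 0.0545
grip_force: 35.0
```

```bash
cat >> h.py <<'E'
def baredge(p,ys,z=.066):
    # bar centre line from wood-coloured columns along given world y
    h=cv2.cvtColor(p['color'],cv2.COLOR_BGR2HSV);Q=[]
    m=(h[...,0]>3)&(h[...,0]<24)&(h[...,1]>90)&(h[...,2]>60)
    for y in ys:
        c=[x for x in np.arange(.575,.655,.0005) for u in [np.round(proj(p,[x,y,z])).astype(int)] if 0<=u[1]<290 and 0<=u[0]<640 and m[u[1],u[0]]]
        if len(c)>40: Q.append((y,min(c),max(c)))
    Q=np.array(Q);w=Q[:,2]-Q[:,1];print('n',len(Q),'width',np.median(w));k=np.polyfit(Q[:,0],(Q[:,1]+Q[:,2])/2,1)
    print('yaw',-k[0],'x at -.0137',np.polyval(k,-.0137));return k
E
python3 - <<'E'
from h import *
p=look('w17',{});baredge(p,np.arange(-.03,.11,.005));cups(p,ctrl.get_obs()['ee_pos'][2]-.006)
E
```

```text
32.95 [ 0.6169 -0.084   0.0829] [-3.141 -0.     1.57 ]
disc? [  273     0    71   215 12673] [0.612  0.0159]
n 20 width 0.038999999999995705
yaw 0.03842105263157101 x at -.0137 0.6140487368421007
CUP 0.93 [317. 252.] [ 0.6172 -0.0819] area 6342 6960
```

Request:
move_arm --pt "0.4 0 0 0.12 0 0 0" --pt "0.4 0 0 0.06 0 0 0" --pt "0.4 0 0 0.03 0 0 0" --pt "0.4 0 0 0 0 0 0" --pt "0.4 0 0 0 0 0 0"

```text
time_s: 33.55
ee_pos: [0.6172, -0.0842, 0.0746]
eef_rot: [3.14, 0.001, 1.57]
force: [-10.7, 0.7, 21.4]
grip_width: 0.0547
grip_force: 35.0
```

Request:
move_arm --pt "0.4 0 0 -0.03 0 0 0" --pt "0.4 0 0 -0.01 0 0 0" --pt "0.4 0 0 0 0 0 0"

```text
time_s: 33.85
ee_pos: [0.6172, -0.084, 0.0747]
eef_rot: [3.141, 0.0, 1.57]
force: [-2.3, -0.5, 7.7]
grip_width: 0.0547
grip_force: 35.0
```

Request:
move_arm --pt "0.4 0 0 -0.02 0 0 0" --pt "0.4 0 0 0 0 0 0" --pt "0.65 0 0 0 0 0 0" --pt "0.65 0 0 0 0 0 0" --pt "0.85 0 0 0 0 0 0" --pt "0.85 0 0 0 0 0 0" --pt "0.85 0 0 -0.4 0 0 0" --pt "0.85 0 0 -0.8 0 0 0" --pt "0.85 0 0 -0.8 0 0 0" --pt "0.85 0 0 0 0 0 0" --pt "0.85 0 0 0 0 0 0"

```text
time_s: 34.95
ee_pos: [0.617, -0.0839, 0.1756]
eef_rot: [3.14, 0.0, 1.57]
force: [0.6, -0.3, -1.8]
grip_width: 0.0799
grip_force: 0.0
```

```bash
python3 - <<'E'
from h import *
p=look('w18',{});baredge(p,np.arange(-.03,.11,.005));cups(p,.066);tray(p)
p=shot('side');cups(p,.066)
p=shot('scene');cups(p,0)
E
```

```text
34.95 [ 0.617  -0.0839  0.1756] [3.14 0.   1.57]
disc? [ 284    0   52  184 7698] [0.6112 0.0365]
disc? [300 230  38  23 677] [ 0.6195 -0.1572]
n 27 width 0.039999999999995595
yaw 0.04154456654456342 x at -.0137 0.6139306277981234
CUP 0.85 [219. 377.] [ 0.4959 -0.3049] area 742 2331
CUP 0.66 [317. 206.] [ 0.617  -0.0833] area 2659 2773
tray 0.67 [130. 291.] ((589.9375, -14.248685836791992), 49.12152099609375) [ 0.55794954 -0.06332177] [0.59240586 0.0348244 ]
CUP 0.72 [390. 280.] [ 0.3951 -0.4179] area 465 573
CUP 0.62 [351. 188.] [ 0.6144 -0.0841] area 277 312
CUP 0.53 [280. 160.] [0.5663 0.1996] area 181 250
CUP 0.76 [274. 191.] [ 0.5505 -0.137 ] area 460 398
CUP 0.58 [230. 149.] [ 0.4531 -0.3738] area 256 317
CUP 0.56 [407. 275.] [0.6406 0.2976] area 561 612
```

Cup one stands at (0.617, -0.083) on the bar's centre line. Now the second right-hand cup.

Request:
move_arm --pt "0.95 -0.83 -0.46 0 0 0 0" --pt "0.95 -0.83 -0.46 0 0 0 0" --pt "0.95 -0.83 -0.46 0 0 0 0" --pt "0.95 -0.83 -0.46 0 0 0 0" --pt "0.95 -0.83 -0.46 0.2 0 0 0" --pt "0.95 -0.83 -0.46 0.4 0 0 0" --pt "0.95 -0.83 -0.46 0.5 0 0 0" --pt "0.95 0 0 0 0 0 0" --pt "0.95 0 0 0 0 0 0"

```text
time_s: 36.2
ee_pos: [0.4573, -0.3706, 0.1218]
eef_rot: [-3.141, -0.001, 1.568]
force: [0.4, 0.1, -0.2]
grip_width: 0.0894
grip_force: 0.0
```

```bash
python3 - <<'E'
from h import *
p=look('w19',{});cups(p)
E
```

```text
36.2 [ 0.4573 -0.3706  0.1218] [-3.141e+00 -1.000e-03  1.568e+00]
CUP 0.58 [315. 208.] [ 0.4545 -0.3759] area 2399 2532
```

Request:
move_arm --pt "0.95 -0.03 -0.03 0.6 0 0 0" --pt "0.95 0 0 0.6 0 0 0" --pt "0.95 0 0 0.6 0 0 0" --pt "0.95 0 0 0.47 0 0 0" --pt "0.95 0 0 0 0 0 0" --pt "0.4 0 0 0 0 0 0" --pt "0.4 0 0 0 0 0 0" --pt "0.4 0 0 0 0 0 0" --pt "0.4 0 0 0 0 0 0" --pt "0.4 0 0 0 0 0 0" --pt "0.4 0 0 0 0 0 0" --pt "0.4 0 0 0 0 0 0" --pt "0.4 0 0 0 0 0 0"

```text
time_s: 37.6
ee_pos: [0.4564, -0.3719, 0.0096]
eef_rot: [3.141, 0.0, 1.57]
force: [-2.9, 0.9, 6.5]
grip_width: 0.0552
grip_force: 35.0
```

Request:
move_arm --pt "0.4 0 0 -0.6 0 0 0" --pt "0.4 0 0 -1 0 0 0" --pt "0.4 0 0 -1 0 0 0" --pt "0.4 0 0 -0.4 0 0 0" --pt "0.4 0.89 0.39 0 0 0 0" --pt "0.4 0.89 0.39 0 0 0 0" --pt "0.4 0.89 0.39 0 0 0 0" --pt "0.4 0.89 0.39 0 0 0 0" --pt "0.4 0.89 0.39 0 0 0 0" --pt "0.4 0.89 0.4 0 0 0 0" --pt "0.4 0.89 0.4 0 0 0 0" --pt "0.4 0.89 0.4 0 0 0 0" --pt "0.4 0 0 0.5 0 0 0" --pt "0.4 0 0 0.6 0 0 0" --pt "0.4 0 0 0 0 0 0" --pt "0.4 0 0 0 0 0 0"

```text
time_s: 39.2
ee_pos: [0.6142, -0.0161, 0.1044]
eef_rot: [-3.141, -0.0, 1.569]
force: [0.7, -0.1, -0.7]
grip_width: 0.0552
grip_force: 35.0
```

```bash
python3 - <<'E'
from h import *
p=look('w20',{});baredge(p,np.arange(.02,.11,.005));cups(p,ctrl.get_obs()['ee_pos'][2]-.008)
E
```

```text
39.2 [ 0.6142 -0.0161  0.1044] [-3.141 -0.     1.569]
disc? [329   0  48  13 445] [0.6435 0.1594]
disc? [ 280   45   61  173 8947] [0.6101 0.0618]
n 18 width 0.03974999999999562
yaw 0.04721362229101553 x at -.0137 0.6145837891296825
CUP 0.86 [322. 309.] [ 0.6176 -0.0593] area 1201 6314
CUP 0.61 [318. 257.] [ 0.6146 -0.0188] area 6245 6759
```

Request:
move_arm --pt "0.4 0.07 0 0.25 0 0 0" --pt "0.4 0 0 0.2 0 0 0" --pt "0.4 0 0 0.06 0 0 0" --pt "0.4 0 0 0.02 0 0 0" --pt "0.4 0 0 0 0 0 0" --pt "0.4 0 0 0 0 0 0"

```text
time_s: 39.9
ee_pos: [0.6143, -0.0124, 0.0777]
eef_rot: [3.141, 0.0, 1.57]
force: [-0.8, 0.1, -1.1]
grip_width: 0.0552
grip_force: 35.0
```

Request:
move_arm --pt "0.4 0 0 0.03 0 0 0" --pt "0.4 0 0 0.01 0 0 0" --pt "0.4 0 0 0 0 0 0"

```text
time_s: 40.2
ee_pos: [0.6143, -0.0124, 0.0756]
eef_rot: [3.141, 0.0, 1.57]
force: [-1.2, -0.4, -0.4]
grip_width: 0.0552
grip_force: 35.0
```

Request:
move_arm --pt "0.4 0 0 0.01 0 0 0" --pt "0.4 0 0 0 0 0 0" --pt "0.65 0 0 0 0 0 0" --pt "0.65 0 0 0 0 0 0" --pt "0.85 0 0 0 0 0 0" --pt "0.85 0 0 0 0 0 0" --pt "0.85 0 0 -0.4 0 0 0" --pt "0.85 0 0 -0.8 0 0 0" --pt "0.85 0 0 -0.8 0 0 0" --pt "0.85 0 0 0 0 0 0" --pt "0.85 0 0 0 0 0 0"

```text
time_s: 41.3
ee_pos: [0.6143, -0.0124, 0.1753]
eef_rot: [3.14, 0.0, 1.57]
force: [-0.3, -0.5, -1.2]
grip_width: 0.0799
grip_force: 0.0
```

```bash
python3 - <<'E'
from h import *
p=look('w21',{});baredge(p,np.arange(.02,.11,.005));cups(p,.066);tray(p)
E
```

```text
41.3 [ 0.6143 -0.0124  0.1753] [3.14 0.   1.57]
disc? [ 319    0   58   40 1805] [0.6452 0.176 ]
disc? [ 288   68   48  120 4695] [0.6099 0.0661]
n 18 width 0.039999999999995595
yaw 0.04153766769865291 x at -.0137 0.6139012813897444
CUP 0.92 [317. 210.] [ 0.6147 -0.0163] area 2569 2765
CUP 0.79 [319. 269.] [ 0.6168 -0.0841] area 2356 2571
tray 0.79 [183. 294.] ((582.8148193359375, -11.072494506835938), 44.375144958496094) [ 0.558438   -0.05518621] [0.59161955 0.03304079]
```

Request:
move_arm --pt "0.95 0.87 0.09 0 0 0 0" --pt "0.95 0.87 0.09 0 0 0 0" --pt "0.95 0.87 0.09 0 0 0 0" --pt "0.95 0.87 0.09 0 0 0 0" --pt "0.95 0.87 0.09 0 0 0 0" --pt "0.95 0.87 0.09 0.4 0 0 0" --pt "0.95 0.87 0.08 0.6 0 0 0" --pt "0.95 0 0 0 0 0 0" --pt "0.95 0 0 0 0 0 0" --pt "0.95 0 0 0 0 0 0"

```text
time_s: 42.45
ee_pos: [0.6456, 0.2887, 0.1269]
eef_rot: [3.141, 0.0, 1.569]
force: [-0.1, -1.4, -0.6]
grip_width: 0.0891
grip_force: 0.0
```

```bash
python3 - <<'E'
from h import *
p=look('w22',{'cup1':.02});cups(p)
E
```

```text
42.45 [0.6456 0.2887 0.1269] [3.141 0.    1.569]
disc? [283   7  65  78 561] [0.6432 0.4335]
disc? [ 197   84   47   48 1732] [0.5495 0.3842]
disc? [  87   86   52   47 1877] [0.4424 0.3829]
disc? [ 366   92   65   64 2472] [0.7269 0.3703]
disc? [ 291  257   52   57 2342] [0.645  0.1818]
cup1 0.9 [287. 315.] 2241 [0.6434 0.1853] [  5. 161. 234.]
cup1 0.87 [ 45. 314.] 3682 [0.6432 0.4379] [  2. 246. 251.]
cup1 0.76 [195. 316.] 2496 [0.6446 0.2964] [220. 234. 214.]
cup1 0.68 [121. 399.] 2996 [0.7255 0.3715] [ 10. 190. 248.]
CUP 0.76 [313. 195.] [0.6417 0.2957] area 2415 2481
```

Request:
move_arm --pt "0.95 0.13 -0.05 0.6 0 0 0" --pt "0.95 0 0 0.6 0 0 0" --pt "0.95 0 0 0.6 0 0 0" --pt "0.95 0 0 0.52 0 0 0" --pt "0.95 0 0 0 0 0 0" --pt "0.4 0 0 0 0 0 0" --pt "0.4 0 0 0 0 0 0" --pt "0.4 0 0 0 0 0 0" --pt "0.4 0 0 0 0 0 0" --pt "0.4 0 0 0 0 0 0" --pt "0.4 0 0 0 0 0 0" --pt "0.4 0 0 0 0 0 0" --pt "0.4 0 0 0 0 0 0"

```text
time_s: 43.9
ee_pos: [0.6429, 0.2963, 0.0113]
eef_rot: [3.141, -0.0, 1.57]
force: [-2.1, -1.6, 5.1]
grip_width: 0.0547
grip_force: 35.0
```

Request:
move_arm --pt "0.4 0 0 -0.6 0 0 0" --pt "0.4 0 0 -1 0 0 0" --pt "0.4 0 0 -0.8 0 0 0" --pt "0.4 -0.8 -0.1 0 0 0 0" --pt "0.4 -0.8 -0.1 0 0 0 0" --pt "0.4 -0.8 -0.11 0 0 0 0" --pt "0.4 -0.8 -0.11 0 0 0 0" --pt "0.4 -0.82 -0.11 0 0 0 0" --pt "0.4 -0.82 -0.11 0 0 0 0" --pt "0.4 0 0 0.5 0 0 0" --pt "0.4 0 0 0 0 0 0" --pt "0.4 0 0 0 0 0 0"

```text
time_s: 45.1
ee_pos: [0.6104, 0.0546, 0.1056]
eef_rot: [-3.141, -0.0, 1.57]
force: [-0.8, 0.1, -1.6]
grip_width: 0.055
grip_force: 35.0
```

```bash
python3 - <<'E'
from h import *
p=look('w23',{});cups(p,ctrl.get_obs()['ee_pos'][2]-.0105)
E
```

```text
45.1 [0.6104 0.0546 0.1056] [-3.141 -0.     1.57 ]
disc? [ 325   20   69   80 4369] [0.6466 0.1893]
disc? [ 288  147   55   65 3072] [0.6094 0.0838]
CUP 0.86 [317. 251.] [0.6107 0.0547] area 6132 6587
CUP 0.74 [323. 306.] [0.6147 0.0112] area 1539 6122
CUP 0.69 [324. 367.] [ 0.6159 -0.0436] area 1964 5718
```

Request:
move_arm --pt "0.4 0 0.01 0.25 0 0 0" --pt "0.4 0 0 0.2 0 0 0" --pt "0.4 0 0 0.08 0 0 0" --pt "0.4 0 0 0.02 0 0 0" --pt "0.4 0 0 0 0 0 0" --pt "0.4 0 0 0 0 0 0"

```text
time_s: 45.8
ee_pos: [0.6111, 0.0542, 0.0781]
eef_rot: [3.142, 0.0, 1.57]
force: [-0.0, 0.3, -1.1]
grip_width: 0.0549
grip_force: 35.0
```

Request:
move_arm --pt "0.4 0 0 0.015 0 0 0" --pt "0.4 0 0 0.01 0 0 0" --pt "0.4 0 0 0 0 0 0"

```text
time_s: 46.1
ee_pos: [0.6111, 0.0542, 0.0773]
eef_rot: [3.141, 0.0, 1.57]
force: [-2.4, -0.6, 5.2]
grip_width: 0.0547
grip_force: 35.0
```

Contact. I release, back off and check everything.

Request:
move_arm --pt "0.65 0 0 0 0 0 0" --pt "0.65 0 0 0 0 0 0" --pt "0.85 0 0 0 0 0 0" --pt "0.85 0 0 0 0 0 0" --pt "0.85 0 0 -0.4 0 0 0" --pt "0.85 0 0 -0.8 0 0 0" --pt "0.85 0 0 -0.8 0 0 0" --pt "0.85 0 0 -0.6 0 0 0" --pt "0.85 -0.8 -0.5 -0.3 0 0 0" --pt "0.85 -0.8 -0.8 0 0 0 0" --pt "0.85 0 -0.8 0 0 0 0" --pt "0.85 0 0 0 0 0 0" --pt "0.85 0 0 0 0 0 0" --pt "0.85 0 0 0 0 0 0"

```text
time_s: 47.5
ee_pos: [0.5115, -0.0209, 0.222]
eef_rot: [3.141, 0.0, 1.57]
force: [-0.1, 0.2, -0.6]
grip_width: 0.08
grip_force: 0.0
```

```bash
python3 - <<'E'
from h import *
p=look('w24',{'dryer_ball':.03,'pin_tin':.014});cups(p,.066);tray(p);bar(p,.066)
from scipy.optimize import least_squares
d=ctrl.cut_out('tray',p)
if d:
  c,_=cv2.findContours(d[0]['mask'].astype(np.uint8),0,1);c=max(c,key=len)[:,0]
  X=np.array([ray(p,(v,u),.025)[:2] for u,v in c]);X=X[X[:,0]<.583]
  r=least_squares(lambda q:np.hypot(X[:,0]-q[0],X[:,1]-q[1])-.055,[.61,-.014],loss='soft_l1',f_scale=.001);print('fit',r.x,r.cost,len(X))
s=shot('side');sc=shot('scene')
a=cv2.resize(p['color'][0:300,170:520],None,fx=1.14,fy=1.14);b=cv2.resize(sc['color'][160:300,190:390],None,fx=2,fy=2,interpolation=2);e=cv2.resize(s['color'][145:255,280:400],None,fx=2.2,fy=2.2,interpolation=2)
o=np.zeros((600,800,3),np.uint8);o[:a.shape[0],:a.shape[1]]=a;o[:b.shape[0],400:400+b.shape[1]]=b;o[345:345+e.shape[0],:e.shape[1]]=e
cv2.imwrite('pics/w24c.png',o)
E
```

```text
47.5 [ 0.5115 -0.0209  0.222 ] [3.141 0.    1.57 ]
disc? [ 403    0   57   42 1929] [0.6463 0.1802]
disc? [ 378   67   48   49 1543] [0.6208 0.1027]
disc? [384 145  37  27 528] [0.6239 0.0104]
dryer_ball 0.7 [  8. 524.] 638 [0.7478 0.1852] [120.  43. 100.]
pin_tin 0.96 [286. 439.] 653 [ 0.7044 -0.1883] [181. 185. 189.]
CUP 0.89 [406. 190.] [ 0.6148 -0.0164] area 2055 2236
CUP 0.83 [410. 128.] [0.6114 0.0536] area 2447 2578
CUP 0.73 [408. 238.] [ 0.6233 -0.077 ] area 1150 2066
tray 0.86 [173. 373.] ((595.9055786132812, -14.794916152954102), 52.249996185302734) [ 0.557236   -0.06669702] [0.60455465 0.03710832]
tray 0.31 [ 98. 384.] ((595.6937255859375, 86.16285705566406), 14.371737480163574) [0.58907735 0.07196512] [0.5979267  0.10036067]
bar [ 379   68   47   47 1475] [(0.92, array([ 96., 401.]))]
((605.0218505859375, 92.84397888183594), (48.31814956665039, 47.66324996948242), 0.27589890360832214) [[580.7000122070312, 116.5999984741211], [581.0, 68.9000015258789], [629.2999877929688, 69.0999984741211], [629.0999755859375, 116.80000305175781]]
fit [ 0.61192438 -0.01145079] 1.0945107754102407e-05 71
```

View pics/w24c.png

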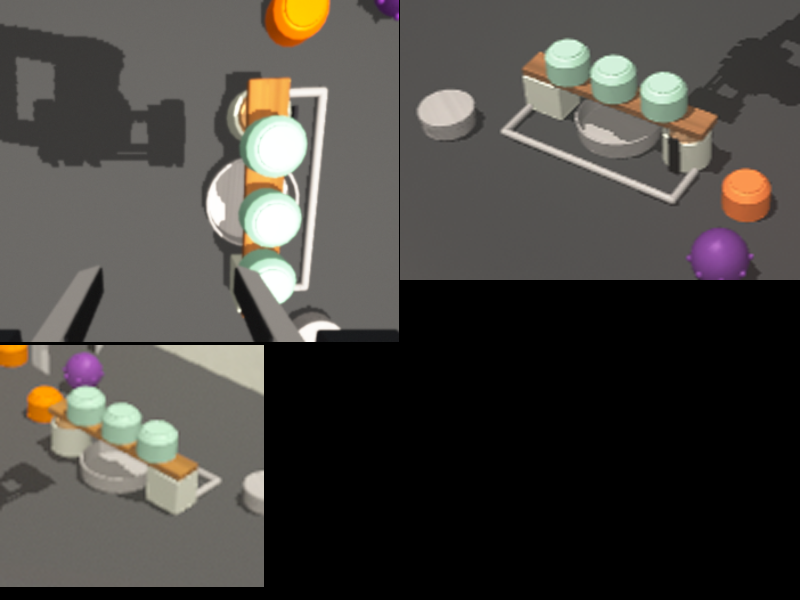

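All three cups stand upright on the level bar, the tray is centred beneath it, and the ball and tin are untouched.

```bash
python3 -c "
from station import ctrl
print(ctrl.hand_in())"
```

```text
the job is handed in; nothing more can be done
None
```

The drip stand is set up and handed in at about 48 s of the 210 s: four discs in the tube level with the mark, the bar square across the stack and post, the tray within about 3 mm of its middle, and all three mint cups mouth down along it. I released cup one before contact fully cleared, but it measured upright and on the bar's centre line.

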